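# Walk the form block round and key it onto the fence

### The arm

A 6-joint arm with a two-finger parallel gripper is mounted at the origin on a cart in front of the work surface, level with it; the furniture and walls round the work are solid. World frame = base frame: x ahead of the robot, y to its left, z up, the work surface at z = 0. Lengths are in mm, angles in rad, forces in N, time in s.
With the tool pointing down it reaches from about 350 to 775 mm from the base axis. Payload 7.3 kg.
Tool frame: the origin (TCP) lies at the very end of the fingers, on their centre line; the grasp point (between the pads) lies grip_point_offset behind it (grip_point_offset is the distance from the TCP to the grasp point, in mm); x points along the fingers, z is the direction in which the jaws open and shut, and the axes are right-handed (so a half turn about x gives the same grasp; the last joint's range is limited). The gripper opens to 92 mm and grips with 3 to 60 N. Pads are 19 mm wide; open, the fingers measure 130 mm over their backs; the gripper's body (75 mm by 190 mm) begins 47 mm behind the grasp point.
Start: joints at [-1.393, 0.342, 1.524, -0, 1.275, -0.146], TCP at [167.063, -497.73, 226.741] pointing down, gripper open.
Joint ranges: [-2.53, 2.53], [-0.77, 2.02], [0.04, 2.7], [-1, 4.14], [0.28, 2.66], [-3.11, 3.11]. Speed limits (rad/s): [2.57, 2.57, 3.14, 3.14, 3.14, 3.14].

### API

Orientations are given as [roll, pitch, yaw] about the fixed x, y, z axes, in that order (R = Rz(yaw) Ry(pitch) Rx(roll)).
In Python, from plant import * gives the robot as it stands.
- The arm moves only by the tool send_rows, never from a script. Its argument "series" is text: rows parted by semicolons, each of 5 numbers parted by spaces: the gripper's target within -1 to 1 (fully open at 1, half-way at 0, shut at -1), then the shift along the tool's x, y, z in units of 30 mm (1.0 is 30 mm), then the turn about the tool's x in units of 5 degrees (1.0 is 5 degrees). A call has 1 to 8 rows; each row is the pose to reach, as a shift and turn from the pose commanded when the call began, along the tool's axes at that moment; what a row does not reach only later rows make up. A row lasts 1/8 s, in which the tool goes at most 62.5 mm and 10.7 degrees, less where a joint would pass 70% of its speed; a pose out of reach is approached as far as the arm can. A call with a gripper value outside its range is refused whole. The fingers move at their own pace and stop on an object; the grip force is fixed at half the most. Time passes only in rows, so rows that repeat a pose let the fingers close. It gives the time, the measured TCP pose, the force and the opening at its end, in the units of the state.
- get_obs(): the state, without advancing time (a new reading comes with each control period).
- capture(name): name is "scene" or "top" or "wrist"; returns a dict with "pixels" (384x512x3 uint8, red, green, blue), "mtx" (3x3 intrinsics, pixels), "R" (3x3) and "t" (3): a world point X has camera coordinates R X + t. Camera axes: x right, y down, z forward; pixel columns grow to the right and rows downward; lengths in mm; the calibration is good to about 2 mm. A picture is of the moment at which its call begins. There is no depth.
- close_job(): hands the job in, once; it reports no verdict.
Trained networks look in a picture, given as the dict that the camera call returned (one of the last four; its "shot" number tells which), for a name from the list of things; names that differ only in an ending like _2 or _b are one class to them, and where a whole thing is asked for, a point or a joint stands for the part that bears it (a point fixed in the world has none). Each returns a list of dicts, best first, with "score" (0 to 1); they miss things now and then, are a little off and sometimes report something else, mostly with a low value. They report only what shows in the picture. A call takes as long as a camera call.
- cut_out(picture, thing): "pixels" (384x512 bool, what is visible of it).
- place_of(picture, thing): "point" ([x, y, z] in mm, in world coordinates, good to about 4 mm: a listed point, or the origin of a listed thing).
The state is a dict: "time": time; "joint_positions": joint angles; "dq": joint speeds; "tau": joint torques, N m; "tool_pos": TCP position; "tcp_rot": TCP orientation; "contact_force": force on the tool from outside, world axes, zero at the start; "moment": the same for the moment, N m; "grip_width": finger opening in mm.
Only numpy, scipy, OpenCV 4.12 (cv2) and the standard library are available. Lean on these libraries where they do the work, as an engineer would, in place of code of your own. Each camera call takes 0.05 s, during which the arm holds its last target.

### The job

The heavy dark form block stands askew on the stand. Without gripping or lifting it, walk it round with pushes of the fingertips near its corners (one corner, then the opposite one, so that it turns about where it stands) until its notched face looks squarely at the fence while it is still clear of the fence and its key; then push it straight in, notch over the key, until that face lies flush along the fence. Push gently, keep it flat on the stand, leave the things round about where they are, and take the hand away at the end.

Things in the scene. Friction and masses are not known exactly. Their poses are not given: they have to be found in the camera images.
- form_block: solid dark hardwood block, 100 (own x) x 160 (own y) x 50 mm high, 0.55 to 0.85 kg, loose; 5 to 13 N slide it. Origin: centre of its underside. Own x points out of the notched face (plane x = +50 mm), which has a notch in its middle, 64 mm wide, 26 mm deep, 43 mm high from the underside, under a flat steel strap; other sides plain. Starts with that face turned 75 to 135 degrees to the left (counter-clockwise from above) of facing the fence
- block_centre (a point): centre of the form block, 25 mm above its underside; axes as the block's
- face_left (a point): on the notched face plane of the form block, half-way up, 72 mm to own +y of its middle (8 mm from the end)
- face_right (a point): on the notched face plane of the form block, half-way up, 72 mm to own -y of its middle (8 mm from the end)
- fence: light wooden rail fixed on the stand, 280 mm long (own y), 40 mm high. Origin: on the stand, middle of its front face. Own x points away from the robot into the rail; front face is x = 0. At its middle a steel key, 24 mm wide, top at 34 mm, stands 18 mm proud (to -x); the notch fits over it with 20 mm to spare each side. With the block home, its own x is along the fence's own x
- sanding_block: cork sanding block, 42 x 68 x 30 mm, bystander at the left; origin at its underside
- stamp: hand stamp with a turned knob, 32 x 44 x 68 mm, bystander at the left; origin at its underside
- tape_roll: roll of tape lying flat, 98 x 96 x 25 mm, bystander at the right near the robot; origin at its underside
- tack_tin: small round open tin, 55 mm across, 21 mm high, bystander at the right; origin at its underside
- oval_box: small oval wooden box, 64 x 86 x 42 mm, bystander at the right behind the fence; origin at its underside
- glue_bottle: squeeze bottle, 55 mm across, 160 mm high, bystander behind the fence; origin at its underside

How it is judged:
By the outcome, as a careful person would: the job done as asked, in the order asked, and still so for the second after the job is handed in, with the robot touching nothing.
It also fails if it takes over 72 s, if anything falls off the work surface, if the arm or the gripper's body presses on something with over 40 N, if the wrist force passes 120 N, or if a joint passes its speed limit or range.

## Working session

There is one attempt and no reset: what is moved stays moved. The work goes in short steps, Python scripts to look and compute and a tool call to move; the robot and the scene stay as the last step left them, time stands still between calls to the robot, and variables do not carry over. Pictures are saved under pics/ and viewed, and the job is handed in when it is done.

Besides the shell and the picture viewer there is one more tool, called after "Request:" as name(argument=value, ...) on one line, values as JSON. send_rows: Moves the arm, as the interface text tells. Its arguments: {"type":"object","properties":{"series":{"type":"string"}},"required":["series"]}

```bash
ls; mkdir -p pics
python3 - <<'E'
from plant import *
import cv2
o=get_obs();print({k:np.round(v,3).tolist() if hasattr(v,'__len__') else v for k,v in o.items()} if 'np' in globals() else o)
for n in ("top","scene"):
    p=capture(n); cv2.imwrite(f"pics/{n}0.png",p["pixels"][:,:,::-1])
    for t in ["form_block","block_centre","face_left","face_right","fence"]+(["sanding_block","stamp","tape_roll","tack_tin","oval_box","glue_bottle"] if n=="top" else []):
        print(n,t,[([round(float(x)) for x in d["point"]],round(d["score"],2)) for d in place_of(p,t)][:2])
E
```

```text
pics
{'time': 0.0, 'joint_positions': array([-1.39296681e+00,  3.42710177e-01,  1.52499627e+00, -4.25829880e-05,
        1.27538357e+00, -1.45990467e-01]), 'dq': array([-0.00060674,  0.00020282,  0.00068763,  0.00032854,  0.00025988,
        0.000266  ]), 'tau': array([-1.39203876e-03, -4.31246138e+01, -2.44225931e+01,  7.15543795e-02,
        5.57404803e-02, -1.14083439e-04]), 'tool_pos': array([ 166.99272093, -497.31661395,  226.05870717]), 'tcp_rot': array([3.02278972, 1.5692984 , 1.77582581]), 'contact_force': array([ 0.60221561, -0.95941629, -0.39891355]), 'moment': array([-0.01735182,  0.01504171,  0.02581281]), 'grip_width': 91.82987279011094}
top form_block [([511, -20, 2], 0.89)]
top block_centre [([512, -20, 25], 0.97)]
top face_left [([428, 11, 25], 0.83)]
top face_right [([567, 49, 27], 0.85)]
top fence [([691, -46, 5], 0.93)]
top sanding_block [([523, 292, 0], 0.87)]
top stamp [([409, 300, 2], 0.68)]
top tape_roll [([440, -263, -3], 0.92), ([511, -20, 4], 0.75)]
top tack_tin [([574, -282, 0], 0.85)]
top oval_box [([758, -277, 4], 0.83)]
top glue_bottle [([798, 111, -2], 0.66)]
scene form_block [([510, -20, 1], 0.65)]
scene block_centre [([508, -20, 25], 0.73), ([406, 300, -2], 0.53)]
scene face_left [([428, 10, 22], 0.81)]
scene face_right [([570, 46, 29], 0.73)]
scene fence [([689, -50, 1], 0.64)]
```

View pics/top0.png

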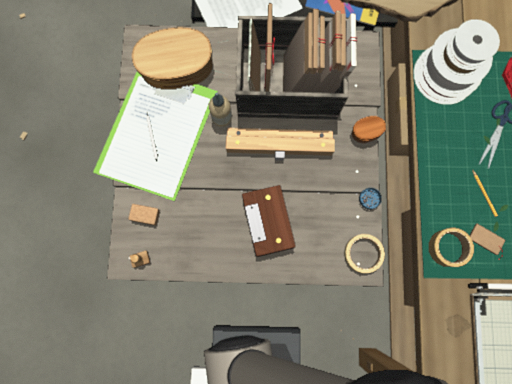

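View pics/scene0.png

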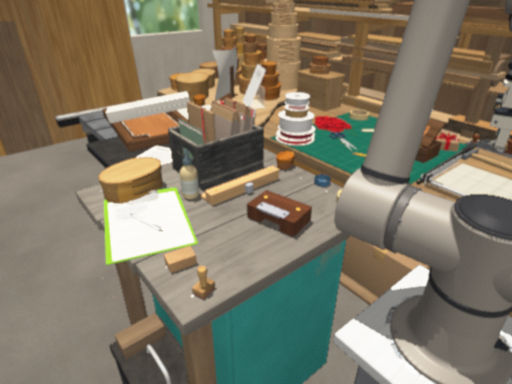

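```bash
cat > h.py <<'E'
from plant import *
import numpy as np, cv2
from scipy.optimize import minimize
from scipy.spatial.transform import Rotation as Ro
def proj(p,X):
    r,_=cv2.Rodrigues(np.array(p["R"],float)); return cv2.projectPoints(np.array(X,float).reshape(-1,3),r,np.array(p["t"],float),np.array(p["mtx"],float),None)[0].reshape(-1,2)
def ray(p,uv,z):
    uv=np.array(uv,float).reshape(-1,2); R=np.array(p["R"]);t=np.array(p["t"]).reshape(3)
    d=np.c_[uv,np.ones(len(uv))]@np.linalg.inv(p["mtx"]).T@R; c=-R.T@t
    return c+d*((z-c[2])/d[:,2])[:,None]
BOX=np.array([[x,y,z] for x in(-50,50) for y in(-80,80) for z in(0,50)],float)
def fitblock(p,x0,name="form_block"):
    m=cut_out(p,name)
    if not m: return None
    M=m[0]["pixels"].astype(np.float32); 
    S=8
    def cost(q):
        a=np.deg2rad(q[2]);c,s=np.cos(a),np.sin(a)
        X=BOX@np.array([[c,s,0],[-s,c,0],[0,0,1]])+[q[0],q[1],0]
        uv=proj(p,X); h=cv2.convexHull(((uv+0.5)*S*1.0).astype(np.float32))
        im=np.zeros(M.shape,np.uint8)
        cv2.fillConvexPoly(im,np.round((h/S-0.5)*256).astype(np.int32),255,cv2.LINE_AA,8)
        return np.abs(im/255.-M).sum()
    best=None
    for st in(12,4):
        s0=x0 if best is None else best.x
        best=minimize(cost,s0,method="Nelder-Mead",options=dict(initial_simplex=np.array(s0)+np.array([[0,0,0],[st,0,0],[0,st,0],[0,0,st*1.0]]),xatol=.1,fatol=.1))
    return best.x,best.fun,M.sum(),m[0]["score"]
def pts(p):
    r={}
    for t in("block_centre","face_left","face_right"):
        d=place_of(p,t)
        if d: r[t]=np.array(d[0]["point"])
    return r
def ptpose(r):
    if "face_left" in r and "face_right" in r:
        v=r["face_left"]-r["face_right"]; return np.rad2deg(np.arctan2(-v[0],v[1])), np.hypot(v[0],v[1])
def tool():
    o=get_obs(); return np.array(o["tool_pos"]),Ro.from_euler("xyz",o["tcp_rot"]).as_matrix(),o
def look(x0,tag=None,cams=("top",)):
    for n in cams:
        p=capture(n)
        if tag: cv2.imwrite(f"pics/{n}{tag}.png",p["pixels"][:,:,::-1])
        f=fitblock(p,x0); r=pts(p)
        print(n,"fit",None if f is None else (np.round(f[0],1).tolist(),round(f[1]),f[2],round(f[3],2)))
        print({k:np.round(v).tolist() for k,v in r.items()},"yaw,len",ptpose(r))
    o=get_obs();print("t",round(o["time"],2),"tcp",np.round(o["tool_pos"],1),"F",np.round(o["contact_force"],1))
    return p,f
E
python3 - <<'E'
from h import *
import plant; print([k for k in dir(plant) if not k.startswith('_')])
p,f=look([511,-20,105],None,("top","scene"))
p=capture("top")
m=cut_out(p,"fence")[0]["pixels"]
ys,xs=np.nonzero(m);print(xs.min(),xs.max())
lo=[(x,ys[xs==x].max()+.5) for x in range(xs.min()+3,xs.max()-2)]
up=[(x,ys[xs==x].min()-.5) for x in range(xs.min()+3,xs.max()-2)]
for nm,e,z in(("lo",lo,0),("up",up,40)):
    W=ray(p,e,z)[:,:2]; vx,vy,x,y=cv2.fitLine(W.astype(np.float32),cv2.DIST_HUBER,0,.01,.01).ravel()
    print(nm,vx,vy,"yaw",np.rad2deg(np.arctan2(-vx/vy,1)),"x at y=-47",x+(-47-y)*vx/vy)
print(ray(p,[(xs.min(),139),(xs.max()+1,148)],40))
c=p["pixels"][115:275,215:345,::-1];cv2.imwrite("pics/crop0.png",cv2.resize(c,None,fx=4.5,fy=3.7*1.0,interpolation=cv2.INTER_CUBIC))
P,R,o=tool();print(R)
E
```

```text
['Unreachable', 'capture', 'close_job', 'cut_out', 'get_obs', 'grip_point_offset', 'place_of']
top fit ([507.9, -18.8, 103.3], 255, np.float32(2551.0), 0.95)
{'block_centre': [510.0, -19.0, 28.0], 'face_left': [429.0, 11.0, 28.0], 'face_right': [567.0, 49.0, 27.0]} yaw,len (np.float64(105.29358867070319), np.float64(143.68844769152457))
scene fit ([511.8, -22.2, 105.6], 389, np.float32(1738.0), 0.72)
{'block_centre': [511.0, -21.0, 26.0], 'face_left': [425.0, 10.0, 22.0], 'face_right': [569.0, 46.0, 29.0]} yaw,len (np.float64(104.23172790351222), np.float64(149.28154607988216))
t 1.4 tcp [ 167.  -497.7  226.7] F [ 1.   0.7 -0.3]
226 335
lo 0.0077459794 0.99997 yaw -0.44381633 x at y=-47 690.0047
up 0.0014395271 -0.999999 yaw 0.08247885 x at y=-47 744.31665
[[ 714.82581359   93.67600066   40.        ]
 [ 698.68666001 -189.19383528   40.        ]]
[[ 2.72923635e-05  9.48025547e-01  3.18194219e-01]
 [-7.89425757e-05  3.18194220e-01 -9.48025544e-01]
 [-9.99999997e-01  7.54786550e-07  8.35238509e-05]]
```

View pics/crop0.png

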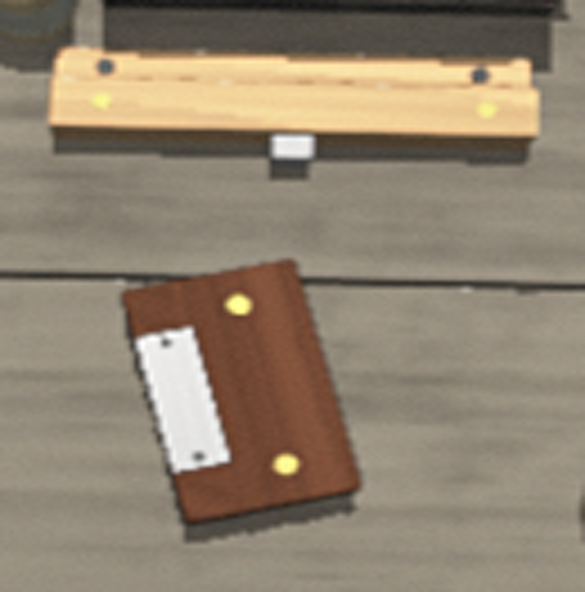

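Run:
```python
from h import *
print("gpo",grip_point_offset)
p=capture("top")
print("top edge z40",np.round(ray(p,[(226.1,149.3),(334.6,151.5)],40),1))
print("dots z40",np.round(ray(p,[(215+102/4.5,115+101/3.7),(215+487/4.5,115+110/3.7)],40),1))
print("key top",np.round(ray(p,[(215+271/4.5,115+159/3.7),(215+314/4.5,115+159/3.7),(215+271/4.5,115+135/3.7),(215+314/4.5,115+135/3.7)],34),1))
print("blk corners z50",np.round(ray(p,[(215+124/4.5,115+292/3.7),(215+294/4.5,115+260/3.7),(215+360/4.5,115+487/3.7),(215+186/4.5,115+522/3.7)],50),1))
for _ in range(3):
  q=capture("top");print(np.round(place_of(q,"fence")[0]["point"],1))
q=capture("scene");print(np.round(place_of(q,"fence")[0]["point"],1))
print(np.round(get_obs()["tool_pos"],1))
```

```text
gpo 18.8
top edge z40 [[ 687.5   92.4   40. ]
 [ 689.3 -185.6   40. ]]
dots z40 [[ 706.9   63.4   40. ]
 [ 706.5 -156.4   40. ]]
key top [[669.6 -34.   34. ]
 [670.3 -58.5  34. ]
 [686.8 -33.7  34. ]
 [687.5 -58.3  34. ]]
blk corners z50 [[570.9  46.2  50. ]
 [595.4 -47.6  50. ]
 [443.8 -85.9  50. ]
 [418.5   7.8  50. ]]
[692.5 -45.8   3.8]
[693.8 -47.3   1.1]
[ 6.919e+02 -4.760e+01 -6.000e-01]
[691.3 -44.7   0.9]
[ 167.1 -497.7  226.8]
```

```bash
cat >> h.py <<'E'
def units(T,P=None,R=None,turn=0):
    if P is None: P,R,_=tool()
    return np.round(R.T@(np.array(T,float)-P)/30,2)
def plan(q,side,s=66,off=None,gap=12):
    """side 'A' notched face at own y=-s ; 'B' back face own y=+s"""
    a=np.deg2rad(q[2]);xh=np.array([np.cos(a),np.sin(a)]);yh=np.array([-xh[1],xh[0]])
    n=xh if side=='A' else -xh; sg=-1 if side=='A' else 1
    c=np.array(q[:2])+50*n+sg*s*yh
    o=np.array([np.sign(n[0])*9.5*min(1,abs(n[0])*3),np.sign(n[1])*19*min(1,abs(n[1])*3)])
    t=c+o+gap*n
    print(side,"contact",np.round(c,1),"TCP start",np.round(t,1),"push dir",np.round(-n,3))
    return t,-n
E
python3 - <<'E'
from h import *
t,d=plan([507,-20,105],'A')
print(units([t[0],t[1],110]),t)
E
```

```text
A contact [557.8  45.4] TCP start [547.3  76. ] push dir [ 0.259 -0.966]
[  3.89  18.1  -14.1 ] [547.32798095  75.96945821]
```

Request:
send_rows(series="-1 2 9 -7 2; -1 3.5 18.1 -14.3 3.71; -1 3.5 18.1 -14.3 3.71; -1 3.5 18.1 -14.3 3.71; -1 3.5 18.1 -14.3 3.71; -1 3.5 18.1 -14.3 3.71; -1 3.5 18.1 -14.3 3.71; -1 3.5 18.1 -14.3 3.71")

```text
time: 2.95
tool_pos: [438.5, -82.2, 151.3]
tcp_rot: [1.059, 1.569, -0.512]
contact_force: [1.4, -0.5, 0.4]
grip_width: 16.6
```

Request:
send_rows(series="-1 0 0 0 0")

```text
time: 3.08
tool_pos: [438.6, -80.2, 150.7]
tcp_rot: [-2.664, 1.57, 2.055]
contact_force: [-0.4, -0.2, -0.9]
grip_width: 6.3
```

Run:
```python
from h import *
P,R,o=tool();print(np.round(R,3),np.round(P,1))
print(units([548,82,100]))
```

```text
[[-0.     1.     0.007]
 [ 0.001  0.007 -1.   ]
 [-1.    -0.    -0.001]] [438.6 -80.2 150.7]
[ 1.69  3.69 -5.38]
```

Request:
send_rows(series="-1 1.7 1.2 -1.8 0; -1 1.7 2.4 -3.6 0; -1 1.7 3.65 -5.45 0; -1 1.7 3.65 -5.45 0; -1 3 3.65 -5.45 0; -1 4.5 3.65 -5.45 0; -1 4.5 3.65 -5.45 0; -1 4.5 3.65 -5.45 0")

```text
time: 4.08
tool_pos: [547.9, 78.8, 17.7]
tcp_rot: [1.49, 1.569, -0.082]
contact_force: [0.6, -0.5, 0.7]
grip_width: 0.4
```

Request:
send_rows(series="-1 0.1 0.1 0.3 0; -1 0.1 0.15 0.5 0; -1 0.1 0.2 0.7 0; -1 0.1 0.25 0.9 0; -1 0.1 0.25 1.1 0; -1 0.1 0.25 1.3 0; -1 0.1 0.25 1.5 0; -1 0.1 0.25 1.6 0")

```text
time: 5.08
tool_pos: [554.3, 31.1, 13.2]
tcp_rot: [-0.895, 1.571, -2.467]
contact_force: [1.2, 3.2, -0.0]
grip_width: 0.1
```

Run:
```python
from h import *
look([507,-25,95],"1")
```

```text
top fit ([502.0, -46.2, 88.6], 1684, np.float32(1125.0), 0.69)
{'block_centre': [504.0, -42.0, 30.0], 'face_left': [793.0, 108.0, -4.0]} yaw,len None
t 5.33 tcp [553.9  31.3  13. ] F [-0.7 -0.4 -0.1]
```

View pics/top1.png

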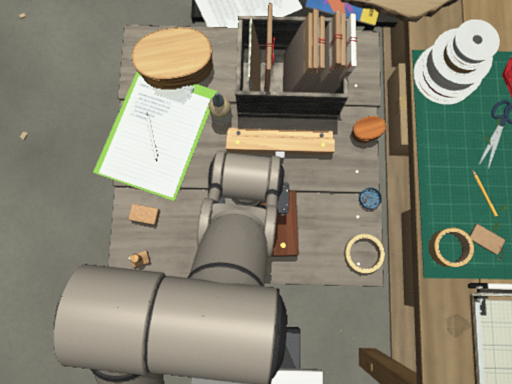

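Request:
send_rows(series="-1 -0.3 0 -0.4 0; -1 -2.6 -0.3 -0.4 0; -1 -2.6 -1.6 1.4 0; -1 -2.6 -2.9 3.2 0; -1 -2.6 -3.9 5 0; -1 -2.6 -3.9 5 0; -1 -1.2 -3.9 5 0; -1 0 -3.9 5 0")

```text
time: 6.32
tool_pos: [438.3, -117.9, 13.0]
tcp_rot: [1.215, 1.569, -0.355]
contact_force: [0.4, -0.2, -0.4]
grip_width: 0.6
```

Run:
```python
from h import *
look([505,-38,88],"2",("top","scene"))
```

```text
top fit ([501.4, -39.4, 91.5], 942, np.float32(1867.0), 0.77)
{'block_centre': [503.0, -42.0, 26.0], 'face_left': [431.0, 2.0, 29.0], 'face_right': [573.0, 16.0, 27.0]} yaw,len (np.float64(95.41356009138846), np.float64(142.03351717112412))
scene fit ([505.0, -42.7, 91.6], 381, np.float32(1701.0), 0.59)
{'block_centre': [504.0, -41.0, 26.0], 'face_left': [424.0, 1.0, 21.0], 'face_right': [576.0, 10.0, 28.0]} yaw,len (np.float64(93.43062164390403), np.float64(152.07251559700063))
t 6.83 tcp [ 438.1 -118.6   14.3] F [-0.7  0.5 -0.2]
```

View pics/scene2.png

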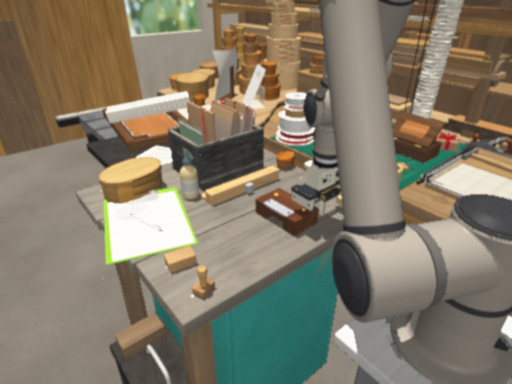

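View pics/top2.png

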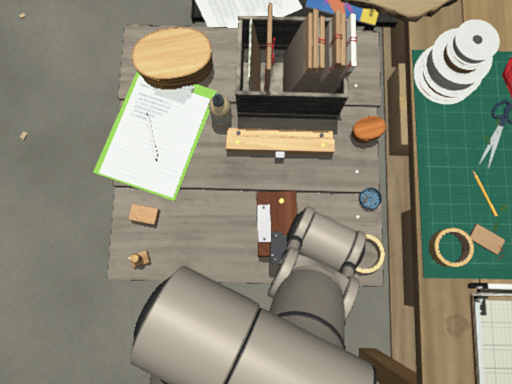

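Request:
send_rows(series="-1 0 -0.3 -0.2 0; -1 0 -0.3 -0.4 0; -1 0 -0.3 -0.6 0; -1 0 -0.3 -0.8 0; -1 0 -0.3 -1 0; -1 0 -0.3 -1.2 0; -1 0 -0.3 -1.4 0; -1 0 -0.25 -1.6 0")

```text
time: 7.82
tool_pos: [429.6, -69.9, 13.2]
tcp_rot: [-1.765, 1.57, 2.948]
contact_force: [-3.2, -1.8, 1.2]
grip_width: 0.5
```

Request:
send_rows(series="-1 0 0.05 -0.2 0; -1 0 0.1 -0.4 0; -1 0 0.1 -0.4 0")

```text
time: 8.2
tool_pos: [433.2, -57.9, 13.2]
tcp_rot: [1.719, 1.57, 0.149]
contact_force: [-0.2, 0.6, -0.2]
grip_width: -0.0
```

Run:
```python
from h import *
look([505,-25,75],"3",("top","scene"))
```

```text
top fit ([520.6, -15.7, 70.5], 1146, np.float32(1655.0), 0.85)
{'block_centre': [522.0, -14.0, 29.0], 'face_left': [472.0, 55.0, 29.0], 'face_right': [610.0, 12.0, 28.0]} yaw,len (np.float64(72.89145301923801), np.float64(144.80787271415872))
scene fit None
{'block_centre': [523.0, -17.0, 26.0], 'face_left': [467.0, 58.0, 23.0], 'face_right': [610.0, 9.0, 26.0]} yaw,len (np.float64(71.06099573975995), np.float64(150.9729777145566))
t 8.7 tcp [432.9 -58.5  13.3] F [0.1 0.1 0.4]
```

View pics/top3.png

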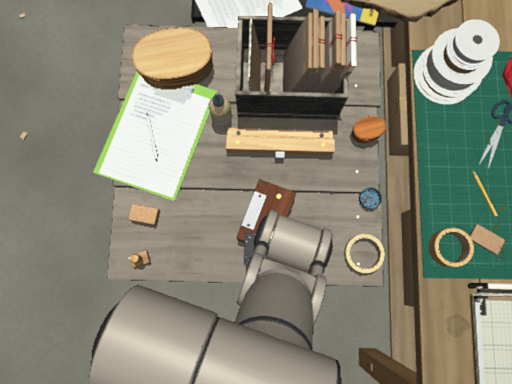

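Request:
send_rows(series="-1 -0.3 -0.2 0.4 0; -1 -2 -0.2 0.5 0; -1 -2.6 1.4 -0.5 0; -1 -2.6 3 -1.5 0; -1 -2.6 4.6 -2.5 0; -1 -2.6 6.2 -3.5 0; -1 -2.6 6.2 -3.5 0; -1 -0.8 6.2 -3.5 0")

```text
time: 9.7
tool_pos: [621.9, 45.7, 40.8]
tcp_rot: [1.479, 1.561, -0.091]
contact_force: [0.0, -0.6, -0.6]
grip_width: 0.3
```

Run:
```python
from h import *
look([521,-15,72],"4",("top","scene"))
```

```text
top fit ([520.0, -19.2, 66.7], 1382, np.float32(1409.0), 0.8)
{'block_centre': [521.0, -16.0, 31.0], 'face_left': [524.0, -15.0, 25.0], 'face_right': [607.0, 16.0, 26.0]} yaw,len (np.float64(110.50351472263331), np.float64(89.3609534416458))
scene fit ([520.8, -14.8, 69.1], 200, np.float32(1745.0), 0.91)
{'block_centre': [523.0, -15.0, 28.0], 'face_left': [469.0, 57.0, 24.0], 'face_right': [606.0, 10.0, 26.0]} yaw,len (np.float64(70.952485995624), np.float64(144.93546839887054))
t 10.2 tcp [619.6  46.3  38.9] F [-0.8 -0.3  0.4]
```

View pics/scene4.png

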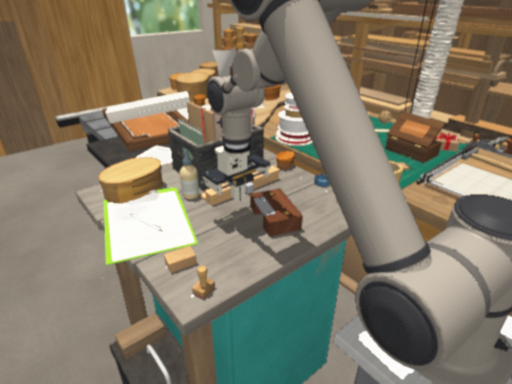

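Request:
send_rows(series="-1 0.8 0 0 0; -1 0.8 -0.1 0.3 0; -1 0.8 -0.2 0.55 0; -1 0.8 -0.3 0.8 0; -1 0.8 -0.4 1.05 0; -1 0.8 -0.5 1.3 0; -1 0.8 -0.6 1.55 0; -1 0.8 -0.7 1.75 0")

```text
time: 11.2
tool_pos: [598.0, -6.5, 13.5]
tcp_rot: [1.354, 1.57, -0.217]
contact_force: [2.8, 1.6, 1.9]
grip_width: 0.1
```

Request:
send_rows(series="-1 0 -0.1 0.2 0; -1 0 -0.2 0.4 0; -1 0 -0.2 0.4 0")

```text
time: 11.58
tool_pos: [591.0, -18.5, 12.9]
tcp_rot: [-1.476, 1.569, -3.047]
contact_force: [-0.3, 0.2, 0.2]
grip_width: 0.1
```

Run:
```python
from h import *
look([510,-35,48],"5",("scene","top"))
```

```text
scene fit ([827.3, -336.1, 43.9], 616, np.float32(197.0), 0.23)
{'block_centre': [498.0, -34.0, 21.0], 'face_left': [473.0, 51.0, 22.0], 'face_right': [586.0, -39.0, 25.0]} yaw,len (np.float64(51.50709018925693), np.float64(144.75807404079407))
top fit None
{'face_left': [796.0, 114.0, -4.0]} yaw,len None
t 12.07 tcp [591.7 -17.9  13.1] F [0.3 0.4 0.7]
```

View pics/scene5.png

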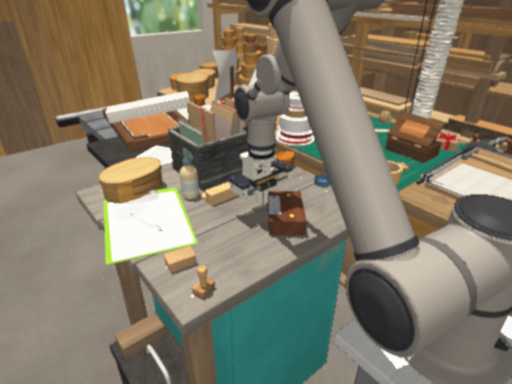

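Request:
send_rows(series="-1 -0.3 0.2 -0.3 0; -1 -2 0.2 -0.3 0; -1 -2.6 -1.5 0 0; -1 -2.6 -3.2 0.4 0; -1 -2.6 -4.9 0.9 0; -1 -2.6 -6.6 1.3 0; -1 -2.6 -6.6 1.3 0; -1 -0.8 -6.6 1.3 0")

```text
time: 13.08
tool_pos: [398.9, -58.4, 40.0]
tcp_rot: [1.241, 1.558, -0.33]
contact_force: [0.8, -0.6, -0.0]
grip_width: 0.6
```

Run:
```python
from h import *
p,f=look([500,-32,51],"6",("scene","top"))
if f: plan(f[0],'B',70)
```

```text
scene fit None
{'block_centre': [499.0, -34.0, 29.0], 'face_left': [472.0, 52.0, 23.0], 'face_right': [588.0, -40.0, 28.0]} yaw,len (np.float64(51.532964117497826), np.float64(148.53770565078756))
top fit ([496.3, -33.7, 49.6], 911, np.float32(1884.0), 0.66)
{'block_centre': [499.0, -31.0, 27.0], 'face_left': [474.0, 43.0, 26.0], 'face_right': [587.0, -38.0, 25.0]} yaw,len (np.float64(54.08797079164213), np.float64(138.77939328300872))
t 13.57 tcp [394.8 -57.1  38.4] F [ 1.  -0.4  0.5]
B contact [410.6 -26.5] TCP start [393.3 -54.7] push dir [0.647 0.762]
```

View pics/top6.png

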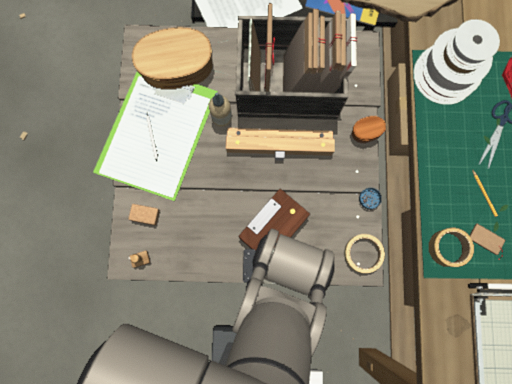

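Request:
send_rows(series="-1 0.8 0 0 0; -1 0.8 0.2 -0.25 0; -1 0.8 0.4 -0.5 0; -1 0.8 0.6 -0.7 0; -1 0.8 0.8 -0.9 0; -1 0.8 1 -1.1 0; -1 0.8 1.2 -1.25 0; -1 0.8 1.4 -1.4 0")

```text
time: 14.58
tool_pos: [436.1, -14.6, 13.2]
tcp_rot: [-1.679, 1.57, 3.034]
contact_force: [-3.3, -0.5, 2.0]
grip_width: 0.6
```

Request:
send_rows(series="-1 0 0.2 -0.1 0; -1 0 0.35 -0.2 0; -1 0 0.35 -0.2 0")

```text
time: 14.95
tool_pos: [447.3, -8.9, 13.3]
tcp_rot: [1.392, 1.569, -0.178]
contact_force: [-1.1, 1.1, 0.7]
grip_width: 0.5
```

Run:
```python
from h import *
p,f=look([515,-15,28],"7",("scene","top"))
if f: plan(f[0],'A',70)
```

```text
scene fit ([550.2, -14.8, 45.3], 1156, np.float32(490.0), 0.66)
{'block_centre': [534.0, -27.0, 27.0], 'face_left': [544.0, 62.0, 23.0], 'face_right': [614.0, -69.0, 27.0]} yaw,len (np.float64(27.985889291925595), np.float64(147.89428656983338))
top fit ([535.8, -27.9, 24.5], 1407, np.float32(1426.0), 0.6)
{'block_centre': [534.0, -28.0, 28.0], 'face_left': [543.0, 58.0, 24.0], 'face_right': [613.0, -62.0, 26.0]} yaw,len (np.float64(30.14711112210852), np.float64(139.57972632155426))
t 15.45 tcp [446.4  -9.   13.3] F [ 0.1 -0.2  0.2]
A contact [610.3 -70.9] TCP start [630.8 -46.9] push dir [-0.91  -0.415]
```

View pics/top7.png

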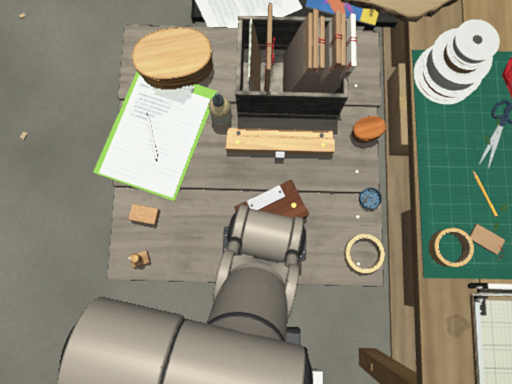

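Request:
send_rows(series="-1 -0.3 -0.4 0.2 0; -1 -2 -0.4 0.2 0; -1 -2.6 1.2 0.4 0; -1 -2.6 2.8 0.6 0; -1 -2.6 4.5 0.9 0; -1 -2.6 6.2 1.15 0; -1 -2.6 6.2 1.15 0; -1 -0.8 6.2 1.15 0")

```text
time: 16.45
tool_pos: [634.7, -44.4, 40.8]
tcp_rot: [1.364, 1.562, -0.207]
contact_force: [0.2, 0.8, -0.3]
grip_width: 0.6
```

Run:
```python
from h import *
p,f=look([534,-28,28],"8",("scene","top"))
```

```text
scene fit ([534.3, -28.6, 29.2], 136, np.float32(1692.0), 0.75)
{'block_centre': [538.0, -27.0, 25.0], 'face_left': [542.0, 58.0, 24.0], 'face_right': [613.0, -68.0, 25.0]} yaw,len (np.float64(29.308191596117254), np.float64(144.83956641746755))
top fit None
{} yaw,len None
t 16.95 tcp [633.  -43.6  38.9] F [-0.5 -0.1 -0.3]
```

View pics/scene8.png

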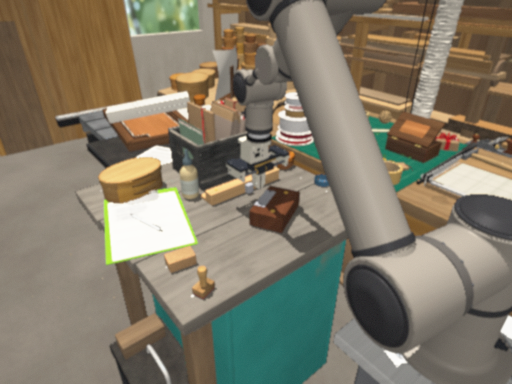

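Request:
send_rows(series="-1 0.8 0 0 0; -1 0.83 -0.3 0.15 0; -1 0.83 -0.55 0.3 0; -1 0.83 -0.8 0.4 0; -1 0.83 -1.05 0.5 0; -1 0.83 -1.3 0.6 0; -1 0.83 -1.55 0.65 0; -1 0.83 -1.75 0.7 0")

```text
time: 17.95
tool_pos: [579.5, -64.6, 12.5]
tcp_rot: [0.95, 1.57, -0.621]
contact_force: [3.3, -0.5, 1.6]
grip_width: 0.3
```

Request:
send_rows(series="-1 0 -0.15 0.05 0; -1 0 -0.15 0.05 0")

```text
time: 18.2
tool_pos: [574.6, -65.9, 12.2]
tcp_rot: [-1.784, 1.569, 2.928]
contact_force: [0.7, -0.2, 0.6]
grip_width: 0.5
```

Run:
```python
from h import *
p,f=look([515,-38,10],"9",("top","scene"))
```

```text
top fit ([511.5, -13.5, 21.8], 2519, np.float32(316.0), 0.87)
{'face_left': [543.0, 50.0, 27.0]} yaw,len None
scene fit ([503.8, -26.9, 11.5], 192, np.float32(1870.0), 0.95)
{'block_centre': [504.0, -26.0, 26.0], 'face_left': [540.0, 56.0, 21.0], 'face_right': [569.0, -88.0, 26.0]} yaw,len (np.float64(11.110989594659614), np.float64(146.85264723524736))
t 18.7 tcp [575.2 -65.9  12.2] F [ 1.1  0.6 -0.2]
```

View pics/scene9.png

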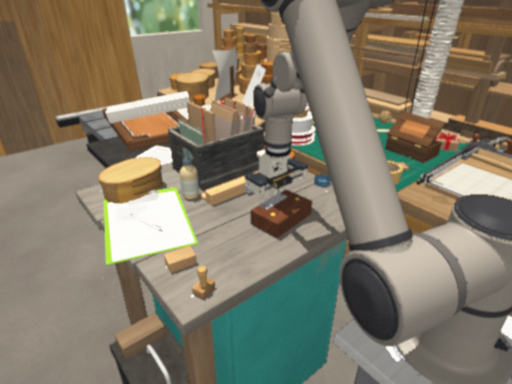

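Request:
send_rows(series="-1 -0.3 0.4 0 0; -1 -2 0.4 -0.1 0; -1 -2.6 -0.3 -1.3 0; -1 -2.6 -1 -2.9 0; -1 -2.6 -1.6 -4.2 0; -1 -2.6 -2.25 -5.2 0; -1 -2.6 -2.25 -5.2 0; -1 -1 -2.25 -5.2 0")

```text
time: 19.7
tool_pos: [511.5, 90.0, 44.8]
tcp_rot: [1.562, 1.561, -0.008]
contact_force: [0.9, -1.3, -0.8]
grip_width: 0.5
```

Run:
```python
from h import *
p,f=look([504,-27,11],"10",("scene","top"))
```

```text
scene fit ([502.9, -27.3, 15.7], 285, np.float32(1752.0), 0.91)
{'block_centre': [505.0, -26.0, 24.0], 'face_left': [549.0, 51.0, 25.0], 'face_right': [566.0, -92.0, 24.0]} yaw,len (np.float64(6.84908421550363), np.float64(144.22926194084192))
top fit ([502.5, -28.3, 9.4], 920, np.float32(1939.0), 0.96)
{'block_centre': [509.0, -26.0, 29.0], 'face_left': [543.0, 51.0, 28.0], 'face_right': [565.0, -86.0, 27.0]} yaw,len (np.float64(9.333323751888976), np.float64(138.7366570160893))
t 20.2 tcp [508.6  89.9  43.4] F [ 0.7 -0.1  0.2]
```

View pics/top10.png

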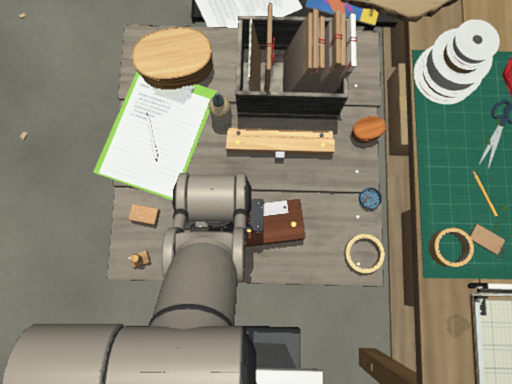

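Request:
send_rows(series="-1 0.7 0.1 0 0; -1 1 0.1 0 0; -1 1 0.1 0.2 0; -1 1 0.1 0.4 0; -1 1 0.1 0.6 0; -1 1 0.1 0.8 0; -1 1 0.1 1 0; -1 1 0.1 1.15 0")

```text
time: 21.2
tool_pos: [511.2, 55.3, 12.7]
tcp_rot: [1.682, 1.57, 0.111]
contact_force: [1.7, 4.6, 2.6]
grip_width: 0.4
```

Request:
send_rows(series="-1 0 0 0.05 0; -1 0 0 0.05 0")

```text
time: 21.45
tool_pos: [511.0, 53.9, 12.5]
tcp_rot: [0.927, 1.57, -0.644]
contact_force: [1.0, 2.5, 1.5]
grip_width: 0.3
```

Run:
```python
from h import *
p,f=look([504,-40,4],"11",("scene","top"))
```

```text
scene fit ([483.4, -52.3, 25.6], 508, np.float32(1428.0), 0.71)
{'block_centre': [503.0, -49.0, 28.0], 'face_left': [545.0, 27.0, 20.0], 'face_right': [561.0, -112.0, 28.0]} yaw,len (np.float64(6.70983680775697), np.float64(140.36139070271426))
top fit ([497.5, -55.0, 7.9], 1272, np.float32(1580.0), 0.84)
{'block_centre': [501.0, -46.0, 28.0], 'face_right': [556.0, -112.0, 25.0]} yaw,len None
t 21.95 tcp [510.7  54.   12.2] F [0.3 1.7 0.3]
```

View pics/top11.png

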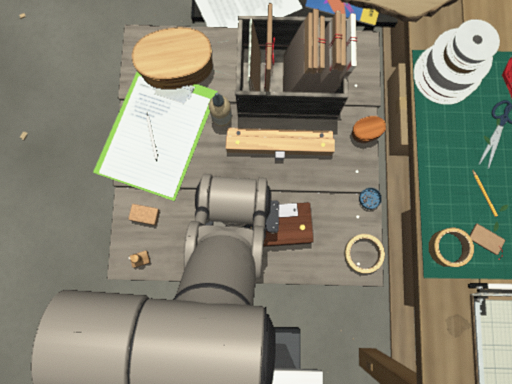

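Request:
send_rows(series="-1 -0.3 0 -0.4 0; -1 -2 0 -0.4 0; -1 -2.6 -1 0 0; -1 -2.6 -2.2 0.8 0; -1 -2.6 -3 1.5 0; -1 -2.6 -3 1.5 0; -1 -1.5 -3 1.5 0; -1 0 -3 1.5 0")

```text
time: 22.95
tool_pos: [423.4, 9.4, 12.7]
tcp_rot: [1.409, 1.565, -0.161]
contact_force: [1.5, 1.0, -1.0]
grip_width: 0.6
```

Run:
```python
from h import *
p,f=look([502,-47,6],"12",("scene","top"))
c=p["pixels"][115:275,215:345,::-1];cv2.imwrite("pics/crop12.png",cv2.resize(c,None,fx=4.5,fy=3.7,interpolation=cv2.INTER_CUBIC))
```

```text
scene fit ([498.0, -46.7, 10.3], 1791, np.float32(238.0), 0.76)
{'face_left': [542.0, 28.0, 22.0]} yaw,len None
top fit ([498.9, -47.4, 5.1], 1070, np.float32(1782.0), 0.64)
{'block_centre': [502.0, -48.0, 31.0], 'face_left': [546.0, 28.0, 27.0], 'face_right': [556.0, -111.0, 28.0]} yaw,len (np.float64(3.794882106071475), np.float64(139.00478409033266))
t 23.45 tcp [421.7   9.   13.5] F [-0.5 -0.9 -0.2]
```

View pics/crop12.png

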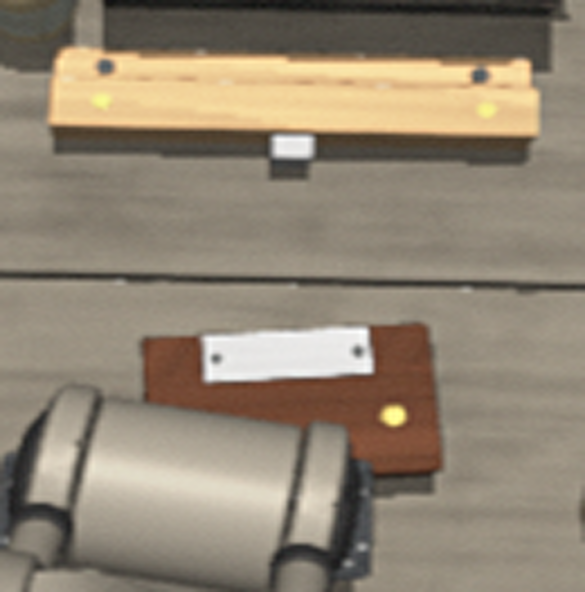

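Run:
```python
from h import *
p=capture("top")
w=ray(p,[(215+143/4.5,115+340/3.7),(215+428/4.5,115+323/3.7)],50)
d=w[0]-w[1];print(w,np.rad2deg(np.arctan2(-d[0],d[1])),np.hypot(*d[:2]), w.mean(0))
```

```text
[[ 538.51895124   34.65705068   50.        ]
 [ 554.24861427 -122.29148527   50.        ]] 5.723174609287637 157.7347939894917 [546.38378275 -43.81721729  50.        ]
```

Request:
send_rows(series="-1 0 0.15 0 0; -1 0 0.3 0 0; -1 0 0.45 0 0; -1 0 0.6 0 0; -1 0 0.7 0 0; -1 0 0.75 0 0; -1 0 0.75 0 0; -1 0 0.5 0 0")

```text
time: 24.5
tool_pos: [436.6, 8.8, 12.5]
tcp_rot: [1.335, 1.569, -0.236]
contact_force: [-0.0, 0.1, -0.2]
grip_width: 0.4
```

Request:
send_rows(series="-1 0 -0.6 0 0; -1 -2.8 -0.8 0 0; -1 -2.8 -0.8 2.5 0; -1 -2.8 -0.8 5 0; -1 -2.8 -0.8 5 0")

```text
time: 25.12
tool_pos: [412.1, -143.9, 97.2]
tcp_rot: [0.941, 1.567, -0.632]
contact_force: [-0.1, -0.1, 0.1]
grip_width: 0.3
```

Run:
```python
from h import *
p,f=look([500,-47,1],"13",("scene","top"))
c=p["pixels"][115:275,215:345,::-1];cv2.imwrite("pics/crop13.png",cv2.resize(c,None,fx=4.5,fy=3.7,interpolation=cv2.INTER_CUBIC))
```

```text
scene fit None
{'block_centre': [506.0, -49.0, 28.0], 'face_left': [552.0, 21.0, 26.0], 'face_right': [561.0, -123.0, 25.0]} yaw,len (np.float64(3.618472730009602), np.float64(144.18744744255653))
top fit ([503.5, -49.3, 2.0], 259, np.float32(2617.0), 0.89)
{'block_centre': [508.0, -49.0, 32.0], 'face_left': [557.0, 19.0, 28.0], 'face_right': [556.0, -114.0, 28.0]} yaw,len (np.float64(-0.30087529630503107), np.float64(133.30183794681903))
t 25.62 tcp [ 411.9 -140.    96.3] F [0.1 0.6 0.3]
```

View pics/crop13.png

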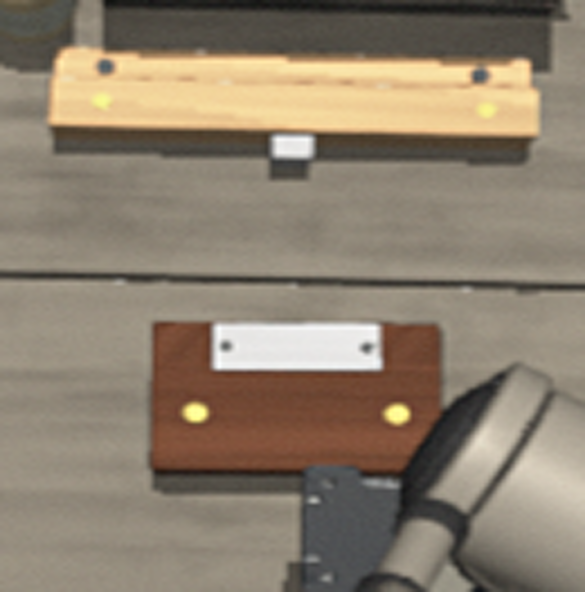

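Run:
```python
from h import *
p=capture("top")
f=lambda a:[(215+x/4.5,115+y/3.7) for x,y in a]
def yaw(w): d=w[0]-w[1];return np.rad2deg(np.arctan2(-d[0],d[1]))
for nm,e,z in(("blockfront",[(153,323),(440,323.5)],50),("dots",[(195,412.5),(397.5,413.5)],50),("fence front",[(50,127),(538,135)],40),("fdots",[(101,101),(487,110)],40),("bdots",[(106,67),(481,75)],40)):
    w=ray(p,f(e),z);print(nm,np.round(w,1).tolist(),round(yaw(w),2),np.round(w.mean(0),1))
P,R,o=tool();print(np.round(P,1),np.round(R,3))
```

```text
blockfront [[550.2, 29.5, 50.0], [554.1, -128.9, 50.0]] 1.41 [552.1 -49.7  50. ]
dots [[490.6, 4.8, 50.0], [492.9, -105.9, 50.0]] 1.17 [491.8 -50.6  50. ]
fence front [[687.4, 92.3, 40.0], [689.3, -185.4, 40.0]] 0.4 [688.4 -46.6  40. ]
fdots [[706.9, 64.0, 40.0], [706.5, -156.4, 40.0]] -0.1 [706.7 -46.2  40. ]
bdots [[731.5, 62.0, 40.0], [731.7, -153.0, 40.0]] 0.05 [731.6 -45.5  40. ]
[ 411.9 -140.2   96.3] [[-0.     1.     0.001]
 [ 0.     0.001 -1.   ]
 [-1.    -0.    -0.   ]]
```

Request:
send_rows(series="1 0 0.1 -1.5 0; 1 0 0.1 -3.05 0; 1 0 0.1 -3.05 0; 1 1 0.1 -3.05 0; 1 2 0.1 -3.05 0; 1 2.75 0.1 -3.05 0; 1 2.75 0.1 -3.05 0; 1 2.75 0.3 -3.05 0")

```text
time: 26.68
tool_pos: [421.3, -49.8, 14.4]
tcp_rot: [1.02, 1.57, -0.551]
contact_force: [0.1, 0.5, 0.0]
grip_width: 75.9
```

Request:
send_rows(series="1 0 0.2 0 0; 1 0 0.4 0 0; 1 0 0.55 0 0; 1 0 0.7 0 0; 1 0 0.85 0 0; 1 0 1 0 0; 1 0 1.15 0 0; 1 0 1.3 0 0")

```text
time: 27.68
tool_pos: [459.5, -49.3, 13.6]
tcp_rot: [-1.783, 1.57, 2.929]
contact_force: [-3.2, 0.4, -0.6]
grip_width: 91.8
```

Run:
```python
from h import *
p,f=look([510,-49,0],"14",("top",))
c=p["pixels"][115:275,215:345,::-1];cv2.imwrite("pics/crop14.png",cv2.resize(c,None,fx=4.5,fy=3.7,interpolation=cv2.INTER_CUBIC))
```

```text
top fit ([524.4, -50.6, -0.3], 2292, np.float32(558.0), 0.89)
{'block_centre': [519.0, -51.0, 28.0], 'face_left': [572.0, 19.0, 26.0], 'face_right': [571.0, -118.0, 28.0]} yaw,len (np.float64(-0.2095666569393517), np.float64(136.70091440806092))
t 27.93 tcp [460.6 -49.6  13.9] F [-0.5 -0.6 -0.7]
```

View pics/crop14.png

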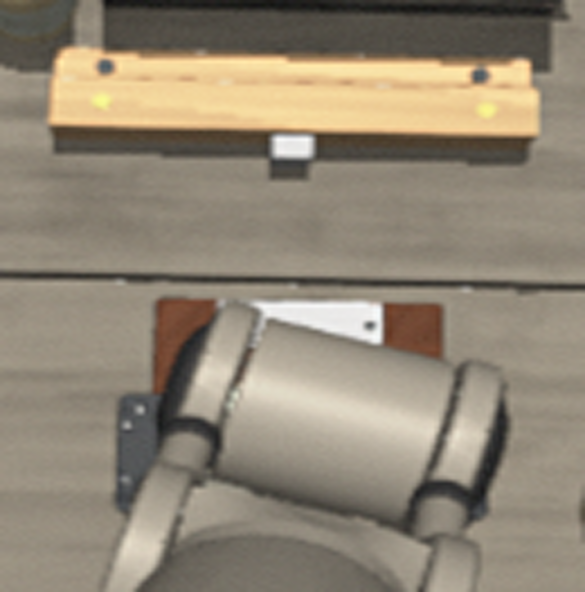

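Request:
send_rows(series="1 0 0.2 0 0; 1 0 0.4 0 0; 1 0 0.6 0 0; 1 0 0.8 0 0; 1 0 1 0 0; 1 0 1.2 0 0; 1 0 1.4 0 0; 1 0 1.6 0 0")

```text
time: 28.92
tool_pos: [508.3, -49.5, 13.8]
tcp_rot: [0.335, 1.571, -1.236]
contact_force: [-4.4, 0.1, 0.3]
grip_width: 91.6
```

Request:
send_rows(series="1 0 0.2 0 0; 1 0 0.4 0 0; 1 0 0.6 0 0; 1 0 0.8 0 0; 1 0 1 0 0; 1 0 1.2 0 0; 1 0 1.4 0 0; 1 0 1.6 0 0")

```text
time: 29.92
tool_pos: [556.3, -49.4, 13.8]
tcp_rot: [0.344, 1.571, -1.227]
contact_force: [-3.1, 0.6, -0.2]
grip_width: 92.3
```

Run:
```python
from h import *
p,f=look([610,-49,0],"15",("scene","top",))
c=p["pixels"][115:275,215:345,::-1];cv2.imwrite("pics/crop15.png",cv2.resize(c,None,fx=4.5,fy=3.7,interpolation=cv2.INTER_CUBIC))
```

```text
scene fit ([616.1, -52.6, 3.2], 930, np.float32(827.0), 0.9)
{'block_centre': [622.0, -49.0, 27.0], 'face_left': [664.0, 20.0, 23.0]} yaw,len None
top fit ([668.2, -40.7, 6.3], 2770, np.float32(42.0), 0.37)
{'face_left': [671.0, 20.0, 28.0]} yaw,len None
t 30.43 tcp [556.1 -49.5  14. ] F [-0.7  0.6  0.9]
```

View pics/crop15.png

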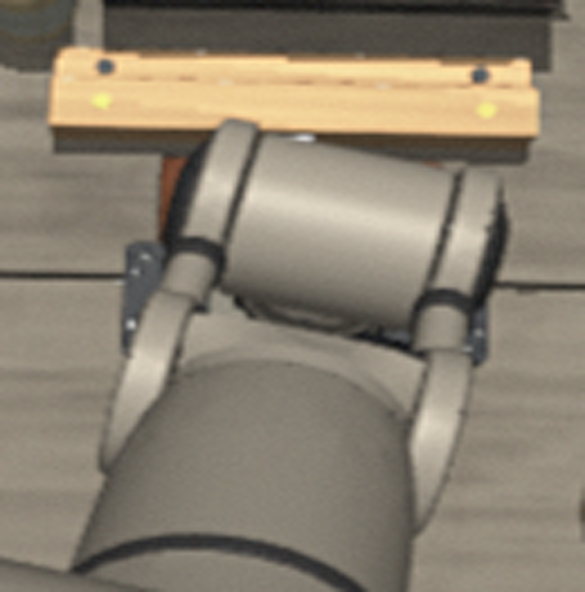

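Request:
send_rows(series="1 0 0.1 0 0; 1 0 0.2 0 0; 1 0 0.3 0 0; 1 0 0.4 0 0; 1 0 0.47 0 0; 1 0 0.53 0 0; 1 0 0.59 0 0; 1 0 0.65 0 0")

```text
time: 31.42
tool_pos: [575.3, -49.4, 13.8]
tcp_rot: [-1.621, 1.57, 3.092]
contact_force: [-3.7, -0.3, 2.6]
grip_width: 91.7
```

Request:
send_rows(series="1 0 0.05 0 0; 1 0 0.09 0 0; 1 0 0.13 0 0")

```text
time: 31.8
tool_pos: [579.3, -49.4, 13.7]
tcp_rot: [-1.08, 1.571, -2.65]
contact_force: [-3.2, -0.6, 0.1]
grip_width: 92.1
```

Request:
send_rows(series="1 0 0.03 0 0; 1 0 0.06 0 0; 1 0 0.09 0 0")

```text
time: 32.17
tool_pos: [579.7, -49.3, 13.8]
tcp_rot: [-1.646, 1.566, 3.066]
contact_force: [-13.9, 0.0, 9.2]
grip_width: 91.9
```

Request:
send_rows(series="1 0 0.03 0 0; 1 0 0.06 0 0")

```text
time: 32.42
tool_pos: [579.7, -49.3, 13.8]
tcp_rot: [-1.656, 1.562, 3.056]
contact_force: [-21.4, -0.6, 14.8]
grip_width: 91.8
```

Request:
send_rows(series="1 0 -0.15 0 0; 1 0 -0.3 0 0; 1 0 -0.8 0 0; 1 0 -1.2 0 0; 1 -1 -1.2 0 0; 1 -2.8 -1.2 0 0; 1 -2.8 -3.5 0 0; 1 -2.8 -5 0 0")

```text
time: 33.42
tool_pos: [432.7, -49.5, 98.5]
tcp_rot: [1.233, 1.568, -0.338]
contact_force: [0.8, -0.1, 0.5]
grip_width: 91.6
```

Request:
send_rows(series="1 -2 -0.5 2 0; 1 -2.5 -1 4 0; 1 -2.5 -1.5 6 0; 1 -2.5 -2 8 0; 1 -2.5 -2 8 0; 1 -2.5 -2 8 0")

```text
time: 34.17
tool_pos: [373.5, -290.1, 172.7]
tcp_rot: [1.565, 1.571, -0.008]
contact_force: [0.1, 0.9, -0.2]
grip_width: 92.1
```

Run:
```python
from h import *
p,f=look([639,-49,0],"16",("scene","top",))
c=p["pixels"][115:275,215:345,::-1];cv2.imwrite("pics/crop16.png",cv2.resize(c,None,fx=4.5,fy=3.7,interpolation=cv2.INTER_CUBIC))
for t in ["sanding_block","stamp","tape_roll","tack_tin","oval_box","glue_bottle","fence"]:
    print(t,[([round(float(x)) for x in d["point"]],round(d["score"],2)) for d in place_of(p,t)][:1])
```

```text
scene fit ([641.5, -53.8, 0.4], 153, np.float32(1553.0), 0.57)
{'block_centre': [643.0, -50.0, 26.0], 'face_left': [691.0, 20.0, 22.0], 'face_right': [693.0, -122.0, 27.0]} yaw,len (np.float64(0.8040984960892583), np.float64(142.51403439661652))
top fit ([638.8, -51.4, 0.1], 130, np.float32(2711.0), 0.67)
{'block_centre': [644.0, -51.0, 28.0], 'face_left': [693.0, 20.0, 27.0], 'face_right': [693.0, -121.0, 26.0]} yaw,len (np.float64(0.28586395485778515), np.float64(140.3017462471512))
t 34.67 tcp [ 374.  -289.   172.9] F [-0.7 -0.9  0.5]
sanding_block [([521, 294, 0], 0.77)]
stamp [([408, 298, 1], 0.74)]
tape_roll [([440, -263, -4], 0.56)]
tack_tin [([576, -286, 2], 0.57)]
oval_box [([755, -275, 1], 0.64)]
glue_bottle [([793, 115, -3], 0.76)]
fence [([695, -46, 2], 0.79)]
```

View pics/crop16.png

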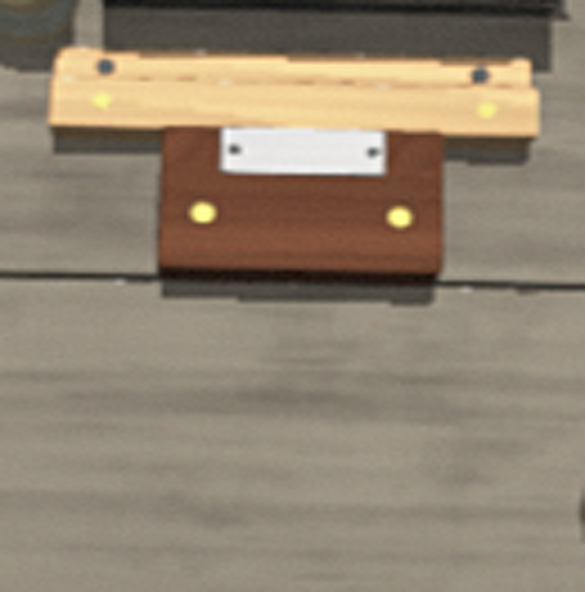

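View pics/scene16.png

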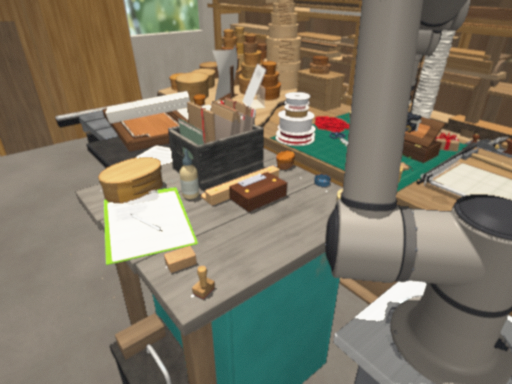

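The crop shows the block's notched face (crop rows about 127–135) against the fence along its whole length, and the strap midpoint (crop x≈303) over the key. The hand is clear and the other things are where they started.

```bash
python3 -c "
from plant import *
print(close_job())"
```

```text
the job is handed in; nothing more can be done
None
```

The form block is flush along the fence with its notch over the key. The hand is clear, and I handed the job in at about 35 s.

**What I did:** I turned the block about 105° clockwise with closed-fingertip pushes. These alternated between the far end of the notched face and the opposite end of the back face. One push on the left end face near its corner also moved the block about 20 mm sideways, in line with the key. I then squared it with both open fingers on its back face while it was still about 100 mm clear of the key, and pushed it straight in until it stopped at the fence.

**Last checks:**
- **Squareness:** the outline fits gave 0.1° from the top view and 0.4° from the scene view. The two face points gave 0.3° and 0.8°. The fence itself read between about −0.4° and 0.4°.
- **Flush:** the tool stopped at x = 579.7 mm, and the force rose from about 3 N to 21 N (the highest reading after any move), so the face is against the fence. The fitted face is at x ≈ 689 mm, matching the fence at about 689 mm.
- **Sideways:** the block centre is at y ≈ −50 to −54 mm against the key at about −46, within the 20 mm to spare.
- **Bystanders:** all six read within 6 mm of where they started, which is about the error of the measurements. The pictures show no change.

**What disagreed:** several block outline fits failed while the arm hid the block, so I used the network points, image edges and the other camera instead. The network's face points and fence origin came out 2 to 6 mm further in x than my edge measurements.

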